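# Load the flask tray on the microscope stage and set its clamp screw

### The arm

A 6-joint arm with a two-finger parallel gripper is mounted at the origin on the work surface. World frame = base frame: x ahead of the robot, y to its left, z up, the work surface at z = 0. Lengths are in m, angles in rad, forces in N, time in s.
With the tool pointing down it reaches from about 0.3 to 0.85 m from the base axis. Payload 4.2 kg.
Tool frame: the origin (TCP) lies on the centre line of the jaws, within the pads' length; the fingertips stand 22 mm ahead of it and the grasp point (between the pads) lies 3 mm ahead of it; z points along the fingers, y is the line along which they close (so a half turn about z gives the same grasp; the last joint's range is limited). The gripper opens to 91 mm and grips with 3 to 60 N. Pads are 32 mm wide; open, the fingers measure 118 mm over their backs; the gripper's body (76 mm by 178 mm) begins 60 mm behind the grasp point.
Start: joints at [-1.283, 0.32, 1.565, -0, 1.257, -0.02], TCP at [0.174, -0.548, 0.236] pointing down, gripper open.
Joint ranges: [-3.11, 3.11], [-0.84, 2.01], [0.21, 2.61], [-1.34, 4.49], [0.05, 2.63], [-2.56, 2.56]. Speed limits (rad/s): [2.57, 2.57, 3.14, 3.14, 3.14, 3.14].

### API

Orientations are given as a rotation vector (axis times angle).
In Python, from rig import arm gives the robot as it stands. The module is installed in compiled form; this text tells all that it offers.
- The arm moves only by the tool drive_tool, never from a script. Its argument "deltas" is one flat list of numbers, 4 for each row, row after row: the shift along the world's x, y, z in cm, then the turn about the world's z in rad. In form: [x, y, z, turn, x, y, z, turn, ...]. A call has exactly 10 rows; each row is the pose to reach, as a shift and turn from the pose commanded when the call began; what a row does not reach only later rows make up. A row lasts 1/12 s, in which the tool goes at most 41.7 mm and 7.16 degrees, less where a joint would pass 70% of its speed; a pose out of reach is approached as far as the arm can. A call with a gripper value outside its range is refused whole. "grip" is the opening, from -1 (shut) to 1 (fully open), set as the call begins (left out, the last holds). The fingers move at their own pace and stop on an object; the grip force is fixed at half the most. Time passes only in rows, so rows that repeat a pose let the fingers close, or fill a call up. It gives the time, the measured TCP pose, the force, the opening and the grip force at its end, in the units of the state.
- arm.get_state(): the state, without advancing time (a new reading comes with each control period).
- arm.grab_frame(name): name is "side" or "top" or "wrist"; returns a dict with "image" (420x560x3 uint8, red, green, blue), "z_map" (420x560 float32, m along the optical axis (not along the pixel's ray), 0 where there is no reading), "fx", "fy", "cx", "cy" (pixels), "cam_to_world" (4x4, takes a point from camera to world coordinates); the wrist camera has in their place "T_tool_cam" (4x4, takes a point from camera to tool coordinates, whose origin is the TCP and whose axes are the flange's). Camera axes: x right, y down, z forward; pixel columns grow to the right and rows downward; lengths in m; the calibration is good to about 2 mm. A picture is of the moment at which its call begins: read the wrist's pose just before it.
- arm.sign_off(): hands the job in; it is judged then, once.
The state is a dict: "time": time; "joints": joint angles; "joint_velocities": joint speeds; "joint_torque": joint torques, N m; "tool_pos": TCP position; "tcp_rot": TCP orientation; "force": force on the tool from outside, world axes, zero at the start; "moment": the same for the moment, N m; "opening": finger opening in m; "finger_force": force on a finger pad.
Only numpy, scipy, OpenCV 4.12 (cv2) and the standard library are available. Lean on these libraries where they do the work, as an engineer would, in place of code of your own. Each camera call takes 0.05 s, during which the arm holds its last target. There are 200 camera calls.

### The job

Push the tray with the flask fully home in its guides on the microscope stage, with the flask still lying in it. Then turn the orange wing screw of the tray clamp clockwise until it bottoms, and back it off a quarter turn, so that the tray is kept in but not pinched. Leave the other things on the stage and bench as they are.

Things in the scene. Friction and masses are not known exactly. Their poses are not given: they have to be found in the camera images.
- scope: Fixed inverted microscope, white, black stage plate 260 x 250 mm (x -140 to +120, y -125 to +125 mm), top 150 mm above the bench. Origin on the bench under the optical axis; +x to the rear (the way the tray slides in), +y left, z up. Light pillar and blue lamp house, 120 to 490 mm high, are tilted back and stay behind x = +115 mm. Tray guides: dark steel, 13 mm high, x -135 to +80 mm, 137 mm wide.
- tray_pull (a point): Centre of the outer face of the upright blue pull plate (56 mm wide, 30 mm tall, 6 mm thick, top 180 mm above the bench) of a loose aluminium tray, 160 x 110 mm, held in the guides and drawn out 40 to 100 mm towards the scope's -x. This point is 165 mm above the bench; its +x is the way to push. The loaded tray weighs about 0.4 kg and slides with 1 to 4 N.
- home (a point): Point fixed on the scope (same axes) where tray_pull lies when the tray is against its end stop.
- flask_mid (a point): Centre, 17 mm above its underside, of a loose clear culture flask with yellow cap, about 140 x 84 mm and 34 mm high, lying within the rim of the tray.
- screw_top (a point): Point fixed on the scope, on the vertical axis of the clamp's orange wing screw, at the top of its wings (200 mm above the bench). The wings are one bar 56 mm long, 9 mm thick, 178 to 200 mm above the bench, on a hub 17 mm in diameter. The steel strap below has its top at 170 mm; guide and tray beside it are lower, the flask's top is at 190 mm.
- wing_screw (a joint): Turn of the wing screw in rad: 0 when bottomed (a hard stop), growing as it is backed off, counter-clockwise seen from above; it starts at 0.7 to 2.2. At value q the wing with the white mark points at angle q, counter-clockwise from the scope's +x axis. About 0.06 N m of friction; it stays where it is left.
- objective_tub: White lidded plastic tub, 37 mm across, 46 mm high, standing on the stage at the left rear. Origin under its centre. Leave it alone.
- well_plate: Clear six-well plate with lid, 86 x 128 x 21 mm, on the bench. Leave it alone.
- spare_flask: Clear flask with red cap, lying on the bench, 140 x 84 x 34 mm. Leave it alone.
- tip_box: Blue pipette tip box with clear lid, 87 x 122 x 67 mm, on the bench. Leave it alone.
- slide_box: Green slide box, 85 x 175 x 35 mm, on the bench beyond the microscope. Leave it alone.
- oil_bottle: Small amber bottle, 30 mm across, 62 mm high, standing on the stage at the right rear. Leave it alone.
- screwdriver: Screwdriver, 150 mm long, lying on the bench beyond the microscope. Leave it alone.
Mind the look-alikes: they are no part of the job. Leave any purple look-alike of the part that bears flask_mid alone.

How it is judged:
On the way, in this order (a step that is already met when the one before it is completed fails the run):
1. the tray is fully home against its end stop (within 3 mm) (x of tray_pull in the frame of home above -0.003 m), for 0.2 s.
2. with the tray home, the wing screw is turned down until it bottoms (within 0.08 rad) (value of joint wing_screw below 0.08 rad and x of tray_pull in the frame of home above -0.003 m), for 0.2 s.
At the end, for the whole second after the job is handed in: The wing screw is at rest a quarter turn back from its bottom (1.27 to 1.87 rad), the tray is within 3 mm of its end stop, and the flask lies flat within the tray's rim (value of joint wing_screw between 1.27 and 1.87 rad and velocity of joint wing_screw between -0.05 and 0.05 rad/s and x of tray_pull in the frame of home above -0.003 m and z of flask_mid in the frame of home between 0.004 and 0.012 m and horizontal distance between flask_mid and tray_pull between 0.144 and 0.164 m); the robot touches nothing.
It fails at once if the flask in the tray is tipped by more than 0.3 rad (angle between flask_mid's own z axis and vertical above 0.3 rad).
It fails at once if another thing on the stage or bench is moved by more than 20 mm (distance of any of objective_tub, well_plate, spare_flask, tip_box, slide_box, oil_bottle, screwdriver from where it was at the start of the episode above 0.02 m).
It also fails if it takes over 54 s, if anything falls off the work surface, if the arm or the gripper's body presses on something with over 40 N, if the wrist force passes 120 N, or if a joint passes its speed limit or range.

## Working session

There is one attempt and no reset: what is moved stays moved. The work goes in short steps, Python scripts to look and compute and a tool call to move; the robot and the scene stay as the last step left them, time stands still between calls to the robot, and variables do not carry over. Pictures are saved under pics/ and viewed, at most 10 in all, crops included, and the job is handed in when it is done.

Besides the shell and the picture viewer there is one more tool, called after ">>>" as a command line: name --argument value ..., lists and objects as JSON in quotes. drive_tool: Moves the arm, as the interface text tells. Its arguments: {"type":"object","properties":{"deltas":{"type":"array"},"grip":{"type":"number"}},"required":["deltas"]}

```bash
mkdir -p pics
cat > h.py <<'E'
import numpy as np, cv2, pickle
from rig import arm
def grab(n):
    f=arm.grab_frame(n); pickle.dump(f,open(f'{n}.pkl','wb')); return f
def pts(f):
    z=f['z_map']; v,u=np.indices(z.shape)
    P=np.stack([(u-f['cx'])/f['fx']*z,(v-f['cy'])/f['fy']*z,z,np.ones_like(z)],-1)
    return (P@np.asarray(f['cam_to_world']).T)[...,:3]
def ray(f,u,v,h):
    T=np.asarray(f['cam_to_world']); d=T[:3,:3]@[(u-f['cx'])/f['fx'],(v-f['cy'])/f['fy'],1]; o=T[:3,3]
    return o+d*(h-o[2])/d[2]
E
python3 - <<'E'
from h import *
a=grab('top');b=grab('side')
for n,f in(('top',a),('side',b)):
    cv2.imwrite(f'pics/{n}0.png',f['image'][...,::-1]); print(np.round(f['cam_to_world'],3),f['fx'])
print(arm.get_state())
E
```

```text
[[ 0.025 -0.992  0.12   0.46 ]
 [-0.999 -0.022  0.033 -0.128]
 [-0.031 -0.121 -0.992  1.302]
 [ 0.     0.     0.     1.   ]] 444.95786500438265
[[-0.863 -0.267  0.43   0.099]
 [-0.505  0.493 -0.708  0.715]
 [-0.023 -0.828 -0.56   0.805]
 [ 0.     0.     0.     1.   ]] 430.4501999076263
{'time': 0.1, 'joints': array([-1.28300878e+00,  3.20239877e-01,  1.56553878e+00, -1.03147382e-05,
        1.25740189e+00, -2.00067032e-02]), 'joint_velocities': array([-0.00156673, -0.00030687, -0.00314767,  0.00103348, -0.00039586,
        0.00114792]), 'joint_torque': array([ 1.08231565e-03, -4.13331556e+01, -2.32508808e+01,  7.30280019e-02,
        4.22081212e-02, -5.87793988e-05]), 'tool_pos': array([ 0.17407806, -0.54758567,  0.23520457]), 'tcp_rot': array([-3.10290819e+00, -4.81339756e-01,  3.48058438e-04]), 'force': array([-0.06759541,  0.50871192,  0.13414158]), 'moment': array([-0.03971674,  0.00438219, -0.01558104]), 'finger_force': 0.0, 'opening': 0.09129216611837564}
```

View pics/top0.png

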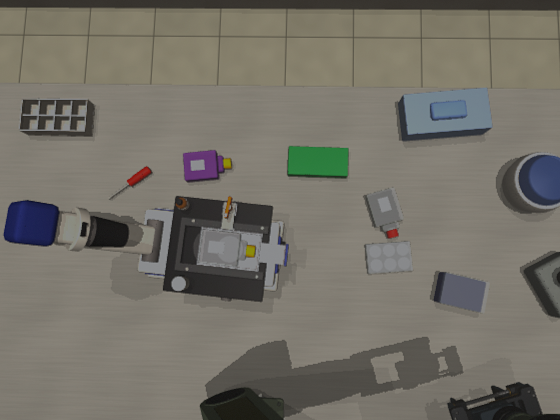

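View pics/side0.png

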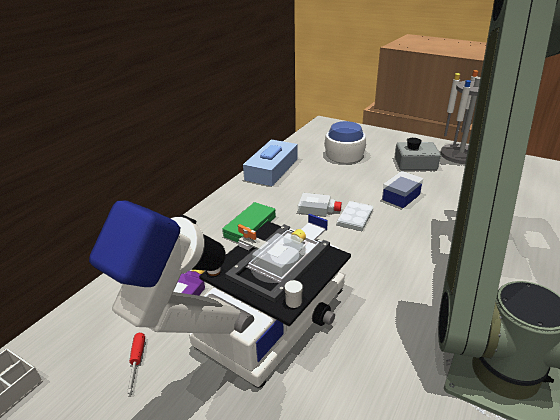

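The top view shows the stage at about (220,248), the blue pull at (286,254) and the orange wing at (229,207). The flask in the tray has its yellow cap at (250,251).
Look-alikes:
- Flasks: purple flask (201,165) and red-capped spare (383,208). The target is the clear yellow-capped one in the tray.
- Blue things: lamp house (32,223), tip box (460,291) and the box at (445,113). The target is the plate on the tray.
- Orange: only the wing screw and the amber bottle (182,203).

Run:
```python
from h import *
f=pickle.load(open('top.pkl','rb')); P=pts(f); im=f['image']
hsv=cv2.cvtColor(im,cv2.COLOR_RGB2HSV); v,u=np.indices(hsv.shape[:2])
roi=(u>150)&(u<300)&(v>180)&(v<310)
m=roi&(abs(P[...,2]-.15)<.006)&(hsv[...,2]<90)
print(m.sum(), np.median(P[m],0)); r=cv2.minAreaRect(P[m][:,:2].astype(np.float32)*1000); print('stage',r,cv2.boxPoints(r))
g=roi&(hsv[...,0]<18)&(hsv[...,1]>150)&(hsv[...,2]>120)&(u>215)
print('orange',g.sum(),P[g].round(3)[::3], cv2.minAreaRect(np.argwhere(g).astype(np.float32)))
b=roi&(hsv[...,0]>105)&(hsv[...,0]<130)&(hsv[...,1]>110)&(u>265)
print('blue',b.sum(),np.c_[u[b],v[b],P[b].round(3)][::4])
c=im[180:310,150:310,::-1]; cv2.imwrite('pics/crop.png',cv2.resize(c,None,fx=4.5,fy=4.5,interpolation=cv2.INTER_CUBIC))
```

```text
4994 [0.50133254 0.10173856 0.15024956]
stage ((510.6843566894531, 65.36622619628906), (346.7697448730469, 250.17347717285156), 85.25144958496094) [[ 371.67365  -97.06847]
 [ 620.9884  -117.77858]
 [ 649.69507  227.80092]
 [ 400.3803   248.51103]]
orange 14 [[0.637 0.045 0.199]
 [0.627 0.039 0.198]
 [0.617 0.041 0.198]
 [0.606 0.043 0.203]
 [0.599 0.051 0.2  ]] ((207.15292358398438, 227.18824768066406), (2.820096254348755, 20.174535751342773), 77.47119140625)
blue 71 [[ 2.79e+02  2.36e+02  5.47e-01 -8.40e-02  1.27e-01]
 [ 2.80e+02  2.38e+02  5.42e-01 -8.70e-02  1.26e-01]
 [ 2.80e+02  2.40e+02  5.37e-01 -8.70e-02  1.25e-01]
 [ 2.78e+02  2.42e+02  5.31e-01 -8.20e-02  1.28e-01]
 [ 2.79e+02  2.43e+02  5.29e-01 -8.40e-02  1.27e-01]
 [ 2.86e+02  2.46e+02  5.19e-01 -1.04e-01  1.78e-01]
 [ 2.86e+02  2.48e+02  5.13e-01 -1.04e-01  1.81e-01]
 [ 2.86e+02  2.50e+02  5.08e-01 -1.04e-01  1.80e-01]
 [ 2.85e+02  2.54e+02  4.98e-01 -1.02e-01  1.79e-01]
 [ 2.85e+02  2.56e+02  4.93e-01 -1.02e-01  1.82e-01]
 [ 2.85e+02  2.58e+02  4.88e-01 -1.02e-01  1.78e-01]
 [ 2.85e+02  2.60e+02  4.83e-01 -1.02e-01  1.75e-01]
 [ 2.85e+02  2.63e+02  4.76e-01 -1.03e-01  1.77e-01]
 [ 2.77e+02  2.65e+02  4.71e-01 -8.10e-02  1.29e-01]
 [ 2.76e+02  2.67e+02  4.65e-01 -7.80e-02  1.28e-01]
 [ 2.77e+02  2.68e+02  4.63e-01 -8.10e-02  1.28e-01]
 [ 2.75e+02  2.70e+02  4.58e-01 -7.60e-02  1.24e-01]
 [ 2.76e+02  2.71e+02  4.55e-01 -7.80e-02  1.24e-01]]
```

View pics/crop.png

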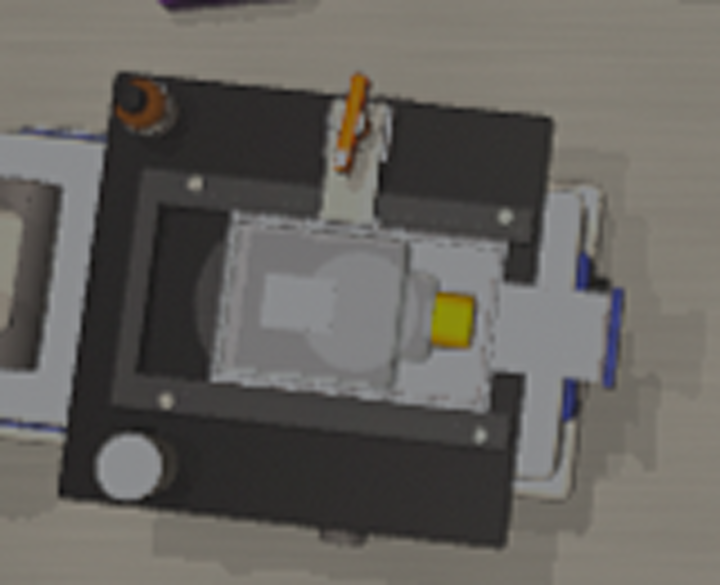

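The crop confirms the tray, with the clear flask and its yellow cap at (453,320) and the blue pull at (613,338). The wing's white mark is at the lower end (343,165), so q is about 1.5.

```bash
cat >> h.py <<'E'
def crop(f,u,v,h): return ray(f,u/4.5+150-.4,v/4.5+180-.4,h)
E
python3 - <<'E'
from h import *
from scipy.spatial.transform import Rotation as R
f=pickle.load(open('top.pkl','rb'))
C=[crop(f,*p,.15)[:2] for p in [(115,72),(553,117),(505,547),(60,497)]]
print(np.round(C,4))
x=C[0]-C[1]+C[3]-C[2]; th=np.arctan2(x[1],x[0]); y=C[3]-C[0]+C[2]-C[1]; th2=np.arctan2(y[1],y[0])-np.pi/2
th=(th+(th2+np.pi)%(2*np.pi)-np.pi)/2; print('th',th,th2,np.linalg.norm(x)/2,np.linalg.norm(y)/2)
Rm=np.array([[np.cos(th),-np.sin(th)],[np.sin(th),np.cos(th)]])
O=np.mean(C,0)-Rm@[-.01,0]; print('O',O)
S=lambda p:np.round((p[:2]-O)@Rm,4)
w=[crop(f,*p,.2) for p in [(360,75),(343,170)]]
print('wing ends',w,S(w[0]),S(w[1]),'ctr',np.mean(w,0),S(np.mean(w,0)))
d=S(w[1])-S(w[0]); print('q',np.arctan2(d[1],d[0]))
pl=[crop(f,*p,.18) for p in [(623,289),(614,388)]]; print('pull',pl,S(pl[0]),S(pl[1]),np.mean(pl,0))
for p,h in [((228,213),.16),((211,382),.16),((158,208),.163),((138,375),.163)]: print(S(crop(f,*p,h)))
s=arm.get_state(); M=R.from_rotvec(s['tcp_rot']).as_matrix(); print(M.round(3))
E
```

```text
[[ 0.646   0.1926]
 [ 0.6247 -0.0656]
 [ 0.3779 -0.0452]
 [ 0.3991  0.2109]]
th 1.4905576155800322 1.4925910723328166 0.25799888145552896 0.2476394255293015
O [0.5127318  0.08315451]
wing ends [array([0.63905108, 0.04045412, 0.2       ]), array([0.58536246, 0.04783305, 0.2       ])] [-0.0324 -0.1293] [-0.0294 -0.0752] ctr [0.61220677 0.04414359 0.2       ] [-0.0309 -0.1023]
q 1.5154001966511972
pull [array([ 0.52402326, -0.10913987,  0.18      ]), array([ 0.46882564, -0.10542959,  0.18      ])] [-0.1908 -0.0267] [-0.1915  0.0286] [ 0.49642445 -0.10728473  0.18      ]
[ 0.0405 -0.0477]
[0.0379 0.0493]
[ 0.0805 -0.0462]
[0.0794 0.0498]
[[ 0.953  0.303 -0.   ]
 [ 0.303 -0.953  0.002]
 [ 0.    -0.002 -1.   ]]
```

>>> drive_tool --deltas '[2, 2.5, 0, 0.1, 4.4, 5.5, 0, 0.22, 6.8, 8.5, 0, 0.34, 9.2, 11.5, 0, 0.46, 11.6, 14.5, 0, 0.58, 14, 17.5, 0, 0.7, 16.4, 20.5, 0, 0.82, 18.8, 23.5, 0, 0.94, 21.2, 26.5, 0, 1.06, 23, 29, 0, 1.18]' --grip -1

```text
time: 0.93
tool_pos: [0.4054, -0.2557, 0.2358]
tcp_rot: [-2.304, -2.135, -0.001]
force: [0.4, 0.0, -0.2]
opening: 0.0277
finger_force: 0.0
```

>>> drive_tool --deltas '[1, 1.2, 0, 0.12, 2, 2.4, 0, 0.24, 3, 3.6, 0, 0.36, 4, 4.8, 0, 0.48, 5, 6, 0, 0.6, 6, 7.2, 0, 0.72, 7, 8.2, 0, 0.84, 8, 9.2, 0, 0.96, 8.6, 10, 0, 1.08, 8.9, 10.3, 0, 1.2]'

```text
time: 1.77
tool_pos: [0.4937, -0.1538, 0.2355]
tcp_rot: [-0.696, -3.063, -0.001]
force: [-0.5, 0.1, -0.2]
opening: 0.0006
finger_force: 0.0
```

>>> drive_tool --deltas '[0, 0, -0.5, 0.12, 0, 0, -1.5, 0.24, 0, 0, -2.5, 0.36, 0, 0, -3.5, 0.375, 0, 0, -4.5, 0.375, 0, 0, -5.3, 0.375, 0, 0, -5.7, 0.375, 0, 0, -5.7, 0.375, 0, 0, -5.7, 0.375, 0, 0, -5.7, 0.375]'

```text
time: 2.6
tool_pos: [0.4936, -0.1551, 0.1794]
tcp_rot: [0.124, 3.138, -0.0]
force: [-0.2, -0.5, -0.3]
opening: 0.0006
finger_force: 0.0
```

Run:
```python
from h import *
from scipy.spatial.transform import Rotation as R
s=arm.get_state(); M=R.from_rotvec(s['tcp_rot']).as_matrix(); print(s['tool_pos'],s['joints'].round(3),s['force'],M.round(3),s['opening'])
f=grab('top'); g=grab('side')
a=cv2.resize(f['image'][190:320,150:330],(800,578)); b=cv2.resize(g['image'][180:330,200:400],(800,600))
cv2.imwrite('pics/pre.png',cv2.resize(np.vstack([a,b]),(400,590))[...,::-1])
```

```text
[ 0.4935818  -0.15514878  0.17942186] [-0.327  0.274  1.783  0.     1.084 -1.818] [-0.21613266 -0.49200986 -0.32290903] [[-0.997  0.079  0.001]
 [ 0.079  0.997 -0.   ]
 [-0.001 -0.    -1.   ]] 0.000595827297552036
```

View pics/pre.png

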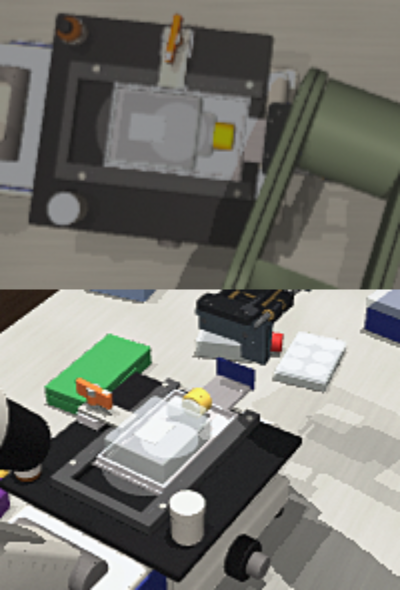

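Fingers stand behind the pull plate and centred on it. Now pushing.

>>> drive_tool --deltas '[0.07, 0.9, 0, 0, 0.14, 1.8, 0, 0, 0.22, 2.7, 0, 0, 0.26, 3.2, 0, 0, 0.3, 3.7, 0, 0, 0.34, 4.2, 0, 0, 0.38, 4.7, 0, 0, 0.42, 5.2, 0, 0, 0.46, 5.7, 0, 0, 0.5, 6.2, 0, 0]'

```text
time: 3.53
tool_pos: [0.4983, -0.0928, 0.179]
tcp_rot: [0.124, 3.139, -0.001]
force: [-0.4, -2.9, 0.9]
opening: 0.0001
finger_force: 1.4
```

>>> drive_tool --deltas '[0.01, 0.12, 0, 0, 0.02, 0.24, 0, 0, 0.03, 0.36, 0, 0, 0.04, 0.48, 0, 0, 0.05, 0.6, 0, 0, 0.06, 0.7, 0, 0, 0.06, 0.8, 0, 0, 0.07, 0.9, 0, 0, 0.08, 1.0, 0, 0, 0.08, 1.0, 0, 0]'

```text
time: 4.37
tool_pos: [0.499, -0.0828, 0.179]
tcp_rot: [0.124, 3.139, 0.0]
force: [0.1, -1.7, 0.8]
opening: 0.0002
finger_force: 1.3
```

>>> drive_tool --deltas '[0.01, 0.1, 0, 0, 0.02, 0.2, 0, 0, 0.02, 0.3, 0, 0, 0.03, 0.35, 0, 0, 0.03, 0.4, 0, 0, 0.04, 0.45, 0, 0, 0.04, 0.5, 0, 0, 0.04, 0.55, 0, 0, 0.05, 0.6, 0, 0, 0.05, 0.6, 0, 0]'

```text
time: 5.2
tool_pos: [0.4995, -0.0769, 0.179]
tcp_rot: [0.124, 3.139, 0.0]
force: [-0.5, -4.0, 1.1]
opening: 0.0005
finger_force: 1.7
```

>>> drive_tool --deltas '[0.01, 0.1, 0, 0, 0.02, 0.2, 0, 0, 0.02, 0.25, 0, 0, 0.03, 0.3, 0, 0, 0.03, 0.35, 0, 0, 0.03, 0.4, 0, 0, 0.04, 0.45, 0, 0, 0.04, 0.5, 0, 0, 0.04, 0.5, 0, 0, 0.04, 0.5, 0, 0]'

```text
time: 6.03
tool_pos: [0.4994, -0.0755, 0.1791]
tcp_rot: [-0.121, -3.138, 0.012]
force: [-3.0, -15.4, 2.5]
opening: 0.0004
finger_force: 7.7
```

>>> drive_tool --deltas '[0.01, 0.1, 0, 0, 0.02, 0.2, 0, 0, 0.02, 0.25, 0, 0, 0.02, 0.25, 0, 0, 0.02, 0.25, 0, 0, 0.02, 0.25, 0, 0, 0.02, 0.25, 0, 0, 0.02, 0.25, 0, 0, 0.02, 0.25, 0, 0, 0.02, 0.25, 0, 0]'

```text
time: 6.87
tool_pos: [0.4991, -0.0753, 0.1792]
tcp_rot: [-0.119, -3.137, 0.019]
force: [-4.6, -22.0, 2.5]
opening: 0.0009
finger_force: 11.5
```

Hard stop reached: force rose without motion. Next I back off, rise and check.

>>> drive_tool --deltas '[-0.1, -1, 0, 0, -0.2, -2.5, 0, 0, -0.4, -4.5, 0, 0, -0.4, -5.5, 1, 0, -0.4, -6, 3, 0, -0.4, -6, 5, 0, -0.4, -6, 7, 0, -0.4, -6, 8.5, 0, -0.4, -6, 9.5, 0, -0.4, -6, 9.5, 0]' --grip -0.1

```text
time: 7.7
tool_pos: [0.497, -0.129, 0.2757]
tcp_rot: [0.123, 3.135, 0.001]
force: [0.6, 0.2, -0.3]
opening: 0.0406
finger_force: 0.0
```

Run:
```python
from h import *
s=arm.get_state(); print(s['tool_pos'],s['force'],s['opening'])
f=grab('top'); cv2.imwrite('pics/home.png',cv2.resize(f['image'][180:310,150:310],None,fx=4.5,fy=4.5,interpolation=cv2.INTER_CUBIC)[...,::-1])
g=grab('side'); P=pts(g);hsv=cv2.cvtColor(g['image'],cv2.COLOR_RGB2HSV);v,u=np.indices(P.shape[:2])
m=(hsv[...,0]<14)&(hsv[...,1]>150)&(hsv[...,2]>150)&(P[...,2]>.176)&(P[...,2]<.21)&(u>200)&(u<300)
print(m.sum(),P[m].min(0),P[m].max(0),P[m].mean(0)); t=m&(P[...,2]>.196); print(t.sum(),P[t].mean(0),cv2.minAreaRect(P[t][:,:2].astype(np.float32)*1000))
b=(hsv[...,0]>105)&(hsv[...,0]<130)&(hsv[...,1]>110)&(P[...,2]>.15)&(P[...,2]<.19)&(abs(P[...,0]-.5)<.06)&(abs(P[...,1]+.07)<.06)
print(b.sum(),P[b].mean(0) if b.any() else 0)
```

```text
[ 0.4970458  -0.12898875  0.27574645] [ 0.61265697  0.1524572  -0.26925145] 0.040606620553838554
28 [0.58681859 0.04083303 0.18872245] [0.63660913 0.05420973 0.20150711] [0.61291158 0.04733331 0.19787005]
25 [0.61303042 0.04704687 0.1984343 ] ((611.27978515625, 45.5590705871582), (9.89297103881836, 50.06245422363281), 77.7804946899414)
169 [ 0.49732211 -0.05992378  0.16921021]
```

View pics/home.png

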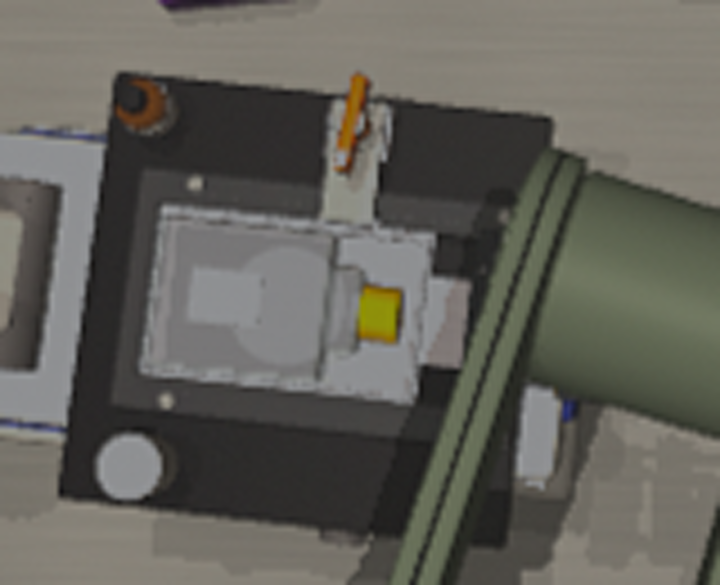

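The tray's end now sits at the guides' end (150,290) with the flask in it, so it is home. The wing is unmoved at (351,122).

>>> drive_tool --deltas '[1, 1.5, 0, 0, 3, 4.5, 0, 0, 5, 7.5, 0, -0.03, 7, 10.5, 0, -0.06, 9, 13.5, 0, -0.08, 10.5, 16, 0, -0.08, 11.3, 17, 0, -0.08, 11.5, 17.3, 0, -0.08, 11.5, 17.3, -1, -0.08, 11.5, 17.3, -2, -0.08]'

```text
time: 8.63
tool_pos: [0.6105, 0.0425, 0.253]
tcp_rot: [-0.25, -3.131, 0.001]
force: [0.1, -0.4, -0.2]
opening: 0.041
finger_force: 0.0
```

Run:
```python
from h import *
s=arm.get_state(); print(s['tool_pos'],s['joints'].round(3),s['opening'])
w=arm.grab_frame('wrist'); print(np.round(w['T_tool_cam'],3))
g=grab('side')
a=cv2.resize(w['image'],(533,400)); b=cv2.resize(g['image'][150:300,180:330],(267,267)); b=cv2.copyMakeBorder(b,0,133,0,0,cv2.BORDER_CONSTANT)
cv2.imwrite('pics/hov.png',np.hstack([a,b])[...,::-1])
from scipy.spatial.transform import Rotation as R
T=np.eye(4);T[:3,:3]=R.from_rotvec(s['tcp_rot']).as_matrix();T[:3,3]=s['tool_pos'];w['cam_to_world']=T@w['T_tool_cam']
pickle.dump(w,open('wrist.pkl','wb'));P=pts(w);hsv=cv2.cvtColor(w['image'],cv2.COLOR_RGB2HSV)
m=(hsv[...,0]<14)&(hsv[...,1]>150)&(hsv[...,2]>120)&(P[...,2]>.194)&(P[...,2]<.206)&(abs(P[...,0]-.61)<.05)
print(m.sum()); print(cv2.minAreaRect(P[m][:,:2].astype(np.float32)*1000) if m.any() else 0)
```

```text
[0.61046276 0.0424864  0.25301203] [ 5.100e-02  3.690e-01  1.446e+00 -1.000e-03  1.327e+00 -1.360e+00] 0.040991861179293744
[[ 0.    -0.958 -0.288  0.082]
 [ 1.     0.    -0.001 -0.001]
 [ 0.001 -0.288  0.958 -0.149]
 [ 0.     0.     0.     1.   ]]
847
((626.394775390625, 102.03445434570312), (129.5154571533203, 54.56460952758789), 75.902587890625)
```

View pics/hov.png

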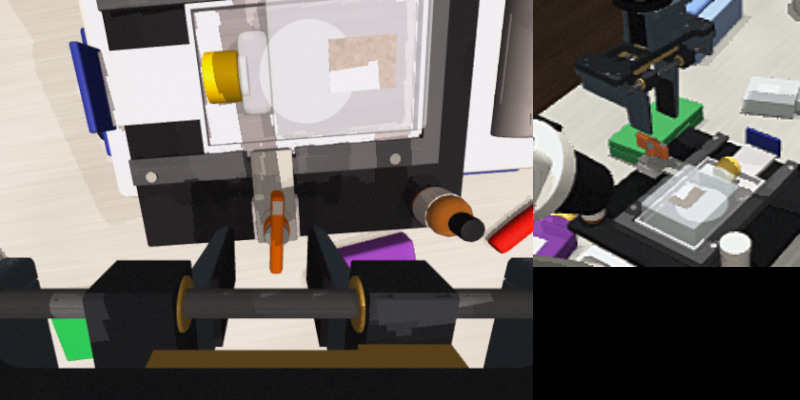

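The wing (276,232) sits between the open fingers, and the bottle (440,210) is clear. Refining from the wrist view.

Run:
```python
from h import *
w=pickle.load(open('wrist.pkl','rb'));P=pts(w);hsv=cv2.cvtColor(w['image'],cv2.COLOR_RGB2HSV)
m=(hsv[...,0]<14)&(hsv[...,1]>150)&(hsv[...,2]>120)&(abs(P[...,2]-.2)<.004)&(abs(P[...,1]-.045)<.035)&(abs(P[...,0]-.61)<.05)
print(m.sum(),np.percentile(P[m],[1,99],axis=0)); r=cv2.minAreaRect(P[m][:,:2].astype(np.float32)*1000);print(r)
```

```text
834 [[0.58548438 0.03722216 0.19753776]
 [0.63817531 0.0518682  0.20107955]]
((612.1620483398438, 44.91135787963867), (8.576584815979004, 54.831153869628906), 79.74040222167969)
```

>>> drive_tool --deltas '[0.05, 0.1, -0.5, -0.02, 0.1, 0.2, -1.5, -0.02, 0.1, 0.2, -2.5, -0.02, 0.1, 0.2, -3.5, -0.02, 0.1, 0.2, -4.3, -0.02, 0.1, 0.2, -4.7, -0.02, 0.1, 0.2, -4.9, -0.02, 0.1, 0.2, -4.9, -0.02, 0.1, 0.2, -4.9, -0.02, 0.1, 0.2, -4.9, -0.02]'

```text
time: 9.57
tool_pos: [0.6125, 0.0456, 0.2055]
tcp_rot: [0.28, 3.128, 0.0]
force: [0.3, 0.1, 0.3]
opening: 0.041
finger_force: 0.0
```

>>> drive_tool --deltas '[0, 0, 0, 0, 0, 0, 0, 0, 0, 0, 0, 0, 0, 0, 0, 0, 0, 0, 0, 0, 0, 0, 0, 0, 0, 0, 0, 0, 0, 0, 0, 0, 0, 0, 0, 0, 0, 0, 0, 0]' --grip -1

```text
time: 10.4
tool_pos: [0.6123, 0.0461, 0.2052]
tcp_rot: [0.28, 3.129, 0.002]
force: [0.8, 4.0, 2.2]
opening: 0.0159
finger_force: 30.0
```

Run:
```python
from h import *
w=pickle.load(open('wrist.pkl','rb'));P=pts(w);hsv=cv2.cvtColor(w['image'],cv2.COLOR_RGB2HSV)
m=(hsv[...,0]<16)&(hsv[...,1]>120)&(abs(P[...,1]-.045)<.02)&(abs(P[...,0]-.61)<.04)
Q=P[m]-[.612,.045,0]; a=np.radians(79.74); d=Q[:,0]*np.cos(a)+Q[:,1]*np.sin(a); t=-Q[:,0]*np.sin(a)+Q[:,1]*np.cos(a)
k=abs(d)>5.2e-3; print(np.c_[d,t,Q[:,2]][k].round(4)[:: max(1,k.sum()//25)])
c=w['image'][170:300,230:350]; cv2.imwrite('pics/hub.png',cv2.resize(c,None,fx=4,fy=4,interpolation=cv2.INTER_CUBIC)[...,::-1])
```

```text
[[ 1.630e-02  1.740e-02  1.501e-01]
 [-6.700e-03  5.700e-03  1.801e-01]
 [-7.400e-03  5.100e-03  1.803e-01]
 [ 5.400e-03  6.700e-03  1.842e-01]
 [-6.700e-03  6.100e-03  1.851e-01]
 [ 6.000e-03  6.500e-03  1.856e-01]
 [-6.600e-03  6.200e-03  1.873e-01]
 [ 6.000e-03  6.000e-03  1.860e-01]
 [-8.000e-03  4.700e-03  1.852e-01]
 [-5.300e-03  6.500e-03  1.900e-01]
 [-8.700e-03  3.100e-03  1.828e-01]
 [-5.900e-03  5.700e-03  1.899e-01]
 [-8.600e-03  3.800e-03  1.866e-01]
 [-5.900e-03  5.200e-03  1.904e-01]
 [-9.400e-03  6.000e-04  1.800e-01]
 [-6.600e-03  4.500e-03  1.904e-01]
 [-9.300e-03  1.000e-03  1.832e-01]
 [ 6.600e-03  4.100e-03  1.905e-01]
 [-8.500e-03  2.700e-03  1.895e-01]
 [-9.200e-03  9.000e-04  1.865e-01]
 [ 7.900e-03  2.800e-03  1.908e-01]
 [ 8.000e-03  1.500e-03  1.892e-01]
 [ 8.800e-03  6.000e-04  1.886e-01]
 [ 8.700e-03  1.000e-04  1.892e-01]
 [-9.200e-03 -1.900e-03  1.886e-01]
 [ 8.800e-03 -2.000e-03  1.892e-01]
 [ 1.640e-02  6.300e-03  2.468e-01]
 [ 1.660e-02 -5.600e-03  2.464e-01]
 [-1.870e-02  2.590e-02  3.416e-01]
 [-8.900e-03  2.700e-02  3.425e-01]
 [ 9.200e-03  2.700e-02  3.421e-01]]
```

View pics/hub.png

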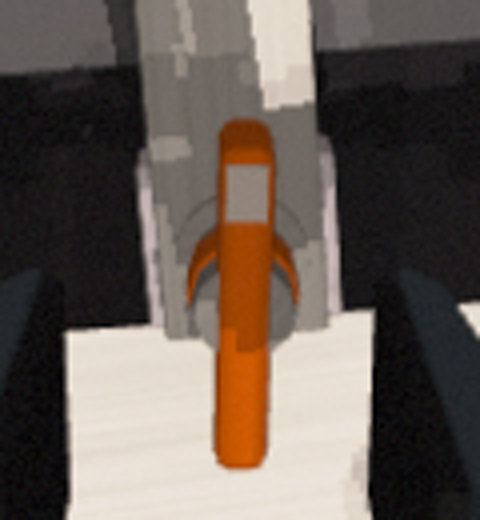

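The white mark is on the upper end. The hub stands up to about 190 mm, so the pads closed on it. I'll open, rise 9 mm and grip the bar above the hub.

>>> drive_tool --deltas '[0, 0, 0, 0, 0, 0, 0, 0, 0, 0, 0, 0, 0, 0, 0, 0, 0, 0, 0.3, 0, 0, 0, 0.6, 0, 0, 0, 0.9, 0, 0, 0, 0.9, 0, 0, 0, 0.9, 0, 0, 0, 0.9, 0]' --grip -0.3

```text
time: 11.23
tool_pos: [0.6121, 0.0455, 0.214]
tcp_rot: [0.28, 3.129, 0.0]
force: [0.3, -0.4, 0.4]
opening: 0.0318
finger_force: 0.0
```

>>> drive_tool --deltas '[0, 0, 0, 0, 0, 0, 0, 0, 0, 0, 0, 0, 0, 0, 0, 0, 0, 0, 0, 0, 0, 0, 0, 0, 0, 0, 0, 0, 0, 0, 0, 0, 0, 0, 0, 0, 0, 0, 0, 0]' --grip -1

```text
time: 12.07
tool_pos: [0.6121, 0.046, 0.2139]
tcp_rot: [-0.28, -3.129, -0.002]
force: [0.5, 4.0, -1.6]
opening: 0.0153
finger_force: 30.0
```

Run:
```python
from h import *
s=arm.get_state(); print(s['tool_pos'],s['moment'],s['force'],s['opening'])
w=arm.grab_frame('wrist'); g=arm.grab_frame('side')
a=cv2.resize(w['image'][150:390,150:430],(467,400)); b=cv2.resize(g['image'][190:270,210:290],(330,330),interpolation=cv2.INTER_CUBIC); b=cv2.copyMakeBorder(b,0,70,0,0,cv2.BORDER_CONSTANT)
cv2.imwrite('pics/grip.png',np.hstack([a,b])[...,::-1])
```

```text
[0.61212651 0.04603509 0.21386413] [ 1.01963782 -0.26877583  0.05345593] [ 0.47005059  3.97284668 -1.57576356] 0.015326216710829748
```

View pics/grip.png

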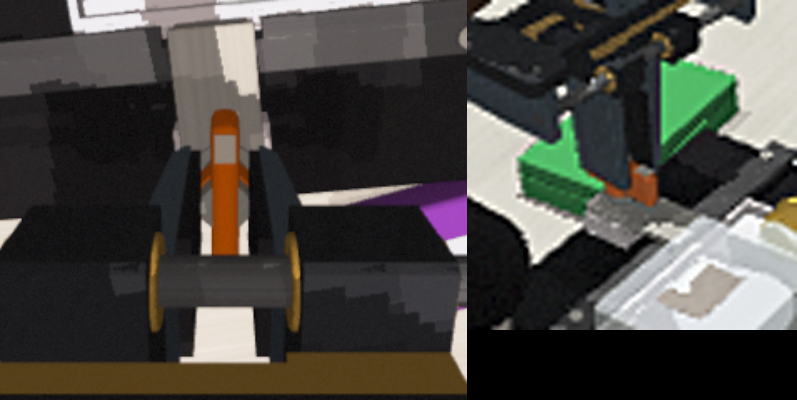

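The pads still close on the hub's upper rim, with the bar between them. That grip still drives the screw (friction on the hub, with the bar captive), so turn clockwise and watch the moment.

>>> drive_tool --deltas '[0, 0, 0, -0.06, 0, 0, 0, -0.16, 0, 0, 0, -0.26, 0, 0, 0, -0.36, 0, 0, 0, -0.46, 0, 0, 0, -0.56, 0, 0, 0, -0.66, 0, 0, 0, -0.76, 0, 0, 0, -0.86, 0, 0, 0, -0.9]'

```text
time: 13.0
tool_pos: [0.6128, 0.0469, 0.2139]
tcp_rot: [1.619, 2.692, 0.005]
force: [1.7, 8.3, -2.3]
opening: 0.0152
finger_force: 30.0
```

```bash
cat > look.py <<'E'
from h import *
from scipy.spatial.transform import Rotation as R
s=arm.get_state(); M=R.from_rotvec(s['tcp_rot']).as_matrix()
print(s['time'],s['tool_pos'],'close axis',np.arctan2(M[1,1],M[0,1]),'mom',s['moment'],s['force'],s['opening'])
w=arm.grab_frame('wrist'); T=np.eye(4);T[:3,:3]=M;T[:3,3]=s['tool_pos'];w['cam_to_world']=T@w['T_tool_cam']
P=pts(w);hsv=cv2.cvtColor(w['image'],cv2.COLOR_RGB2HSV)
m=(hsv[...,0]<14)&(hsv[...,1]>150)&(hsv[...,2]>110)&(abs(P[...,2]-.2)<.005)&(np.hypot(P[...,0]-.612,P[...,1]-.045)<.035)
(cx,cy),(a,b),ang=cv2.minAreaRect(P[m][:,:2].astype(np.float32)*1000); ang+=0 if a>b else 90
print(m.sum(),(cx,cy),(a,b),'q mod pi',(np.radians(ang)-1.4905)%np.pi)
wm=(hsv[...,1]<60)&(hsv[...,2]>110)&(abs(P[...,2]-.2)<.005)&(np.hypot(P[...,0]-.612,P[...,1]-.045)<.035)
if wm.sum()>5: d=P[wm].mean(0)-[.612,.045,0]; print('mark',wm.sum(),np.arctan2(d[1],d[0])-1.4905)
E
python3 look.py
```

```text
13.0 [0.61279507 0.04689363 0.21390029] close axis 0.48812458241299583 mom [ 1.41410182 -0.55571967  0.10362532] [ 1.70993874  8.29188115 -2.32510188] 0.015179209446207853
1036 (609.9945068359375, 49.787601470947266) (8.912271499633789, 44.85837173461914) q mod pi 0.5706326531417831
mark 365 0.5434325686136665
```

The screw follows (q about 0.56). I'll continue to the stop, easing the sideways force.

>>> drive_tool --deltas '[0, -0.05, 0, -0.06, 0, -0.1, 0, -0.14, 0, -0.1, 0, -0.22, 0, -0.1, 0, -0.3, 0, -0.1, 0, -0.38, 0, -0.1, 0, -0.45, 0, -0.1, 0, -0.5, 0, -0.1, 0, -0.53, 0, -0.1, 0, -0.55, 0, -0.1, 0, -0.55]'

```text
time: 13.88
tool_pos: [0.6135, 0.0469, 0.214]
tcp_rot: [-2.285, -2.154, -0.009]
force: [4.6, 10.4, -3.2]
opening: 0.015
finger_force: 30.0
```

```bash
python3 look.py
```

```text
13.8833 [0.61346916 0.04689293 0.21395089] close axis -0.05882479019961469 mom [ 1.88495665 -0.81704224  0.00493848] [ 4.61388671 10.40575548 -3.16402455] 0.014951322373885736
1059 (613.1980590820312, 50.558902740478516) (45.09228515625, 8.94506549835205) q mod pi 0.014921980462013096
mark 389 -0.06859231363835283
```

>>> drive_tool --deltas '[0, -0.05, 0, -0.03, 0, -0.1, 0, -0.06, 0, -0.1, 0, -0.09, 0, -0.1, 0, -0.12, 0, -0.1, 0, -0.14, 0, -0.1, 0, -0.15, 0, -0.1, 0, -0.15, 0, -0.1, 0, -0.15, 0, -0.1, 0, -0.15, 0, -0.1, 0, -0.15]'

```text
time: 14.77
tool_pos: [0.6136, 0.0464, 0.214]
tcp_rot: [-2.438, -1.978, -0.01]
force: [4.3, 12.0, -2.7]
opening: 0.0152
finger_force: 30.0
```

```bash
python3 look.py
```

```text
14.7667 [0.61357573 0.04640602 0.21400759] close axis -0.20734534141498143 mom [ 2.075136   -0.82480334  0.34906767] [ 4.29486561 12.03088783 -2.72112763] 0.015210118946021565
1062 (613.3875732421875, 50.080440521240234) (45.63996505737305, 8.93232536315918) q mod pi 3.1261989392570526
mark 385 -0.10589978251751897
```

Moment rose to 0.35 N m and the bar stopped at q≈0 while the tool slipped 0.15 rad, so the screw is bottomed. Backing off, with the sideways offset undone.

>>> drive_tool --deltas '[0, 0.1, 0, 0.06, 0, 0.2, 0, 0.16, 0, 0.2, 0, 0.26, 0, 0.2, 0, 0.36, 0, 0.2, 0, 0.46, 0, 0.2, 0, 0.56, 0, 0.2, 0, 0.66, 0, 0.2, 0, 0.76, 0, 0.2, 0, 0.86, 0, 0.2, 0, 0.9]'

```text
time: 15.65
tool_pos: [0.6128, 0.0465, 0.2139]
tcp_rot: [1.331, 2.845, 0.004]
force: [1.7, 6.0, -2.0]
opening: 0.0153
finger_force: 30.0
```

>>> drive_tool --deltas '[0, 0, 0, 0.06, 0, 0, 0, 0.14, 0, 0, 0, 0.22, 0, 0, 0, 0.3, 0, 0, 0, 0.38, 0, 0, 0, 0.46, 0, 0, 0, 0.54, 0, 0, 0, 0.6, 0, 0, 0, 0.64, 0, 0, 0, 0.64]'

```text
time: 16.48
tool_pos: [0.6125, 0.046, 0.2139]
tcp_rot: [0.372, 3.119, 0.002]
force: [1.0, 4.7, -1.5]
opening: 0.0153
finger_force: 30.0
```

```bash
python3 look.py
```

```text
16.4833 [0.61252241 0.04601483 0.21393402] close axis 1.3332182460808615 mom [ 1.0569811  -0.47062406 -0.01835006] [ 1.04657744  4.71407128 -1.49660688] 0.015260155364202733
1023 (606.8909301757812, 45.77012634277344) (8.570831298828125, 44.61346435546875) q mod pi 1.4549039676702717
mark 280 1.5499516780692835
```

>>> drive_tool --deltas '[0, 0, 0, 0.04, 0, 0, 0, 0.08, 0, 0, 0, 0.08, 0, 0, 0, 0.08, 0, 0, 0, 0.08, 0, 0, 0, 0.08, 0, 0, 0, 0.08, 0, 0, 0, 0.08, 0, 0, 0, 0.08, 0, 0, 0, 0.08]'

```text
time: 17.37
tool_pos: [0.6125, 0.046, 0.2139]
tcp_rot: [0.249, 3.131, 0.002]
force: [0.6, 4.2, -2.5]
opening: 0.0153
finger_force: 30.0
```

>>> drive_tool --deltas '[0, 0, 0, 0, 0, 0, 0, 0, 0, 0, 0, 0, 0, 0, 0, 0, 0, 0, 0, 0, 0, 0, 0.5, 0, 0, 0, 2, 0, 0, 0, 3.5, 0, 0, 0, 5, 0, 0, 0, 5, 0]' --grip -0.1

```text
time: 18.2
tool_pos: [0.6136, 0.0454, 0.2677]
tcp_rot: [0.249, 3.125, 0.001]
force: [0.2, 0.1, 1.1]
opening: 0.0409
finger_force: 0.0
```

```bash
python3 look.py
python3 - <<'E'
from h import *
g=arm.grab_frame('side'); w=arm.grab_frame('wrist')
cv2.imwrite('pics/end.png',np.hstack([cv2.resize(w['image'],(440,330)),cv2.resize(g['image'][170:320,200:360],(352,330))])[...,::-1])
E
```

```text
18.2 [0.61362687 0.04542334 0.26767535] close axis 1.4119968607041864 mom [ 0.09551761 -0.20633645 -0.01633316] [0.2308809  0.06897684 1.10386124] 0.0409359932391322
789 (612.0274047851562, 44.748355865478516) (8.836684226989746, 55.326114654541016) q mod pi 1.540180249987372
mark 208 -4.589528447700726
```

View pics/end.png

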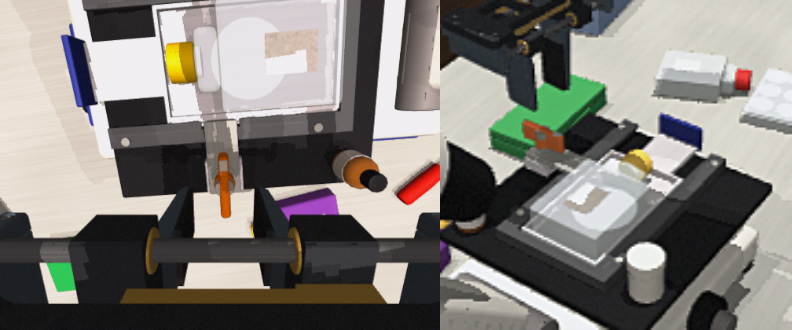

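The wing is at q≈1.54–1.69, the gripper is clear, and the flask lies in the tray. One numeric check that the tray has stayed home, then hand in.

Run:
```python
from h import *
g=arm.grab_frame('side'); P=pts(g);hsv=cv2.cvtColor(g['image'],cv2.COLOR_RGB2HSV)
b=(hsv[...,0]>105)&(hsv[...,0]<130)&(hsv[...,1]>110)&(P[...,2]>.15)&(P[...,2]<.19)&(abs(P[...,0]-.5)<.06)&(abs(P[...,1]+.07)<.06)
y=P[b].mean(0); print(b.sum(),y)
if abs(y[1]+.0599)<.0025: print(arm.sign_off())
```

```text
172 [ 0.49710703 -0.05993003  0.16937714]
the job is handed in; nothing more can be done
None
```

The tray is home against its end stop with the flask lying in it. The wing screw was bottomed and backed off to about 1.54–1.69 rad by camera, against a target of 1.57, and the job was handed in at about 18 s; the verdict was not shown.

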